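# Turn the rack cover over onto the filled bank and latch it

### The arm

A 7-joint arm with a two-finger parallel gripper is mounted at the origin on the work surface. World frame = base frame: x ahead of the robot, y to its left, z up, the work surface at z = 0. Lengths are in mm, angles in rad, forces in N, time in s.
With the tool pointing down it reaches from about 400 to 875 mm from the base axis. Payload 4.4 kg.
Tool frame: the origin (TCP) lies midway between the tips of the shut fingers; the grasp point (between the pads) lies 19 mm behind it; x points along the fingers, y is the direction in which the jaws open and shut, and the axes are right-handed (so a half turn about x gives the same grasp; the last joint's range is limited). The gripper opens to 85 mm and grips with 20 to 120 N. Pads are 22 mm wide; open, the fingers measure 114 mm over their backs; the gripper's body (76 mm by 85 mm) begins 54 mm behind the grasp point. The pads swing forward as they close: fully open they stand 13 mm farther back than shut.
Start: joints at [-1.298, 0.628, 0.038, 1.517, -0.027, 0.996, -0.02], TCP at [216.008, 613.073, 231.313] pointing down, gripper open.
Joint ranges: [-3.06, 3.06], [-0.37, 2.12], [-1.25, 1.32], [0.18, 2.47], [-1.1, 4.24], [0.23, 1.98], [-2.94, 2.94]. Speed limits (rad/s): [2.57, 2.57, 3.14, 3.14, 3.14, 3.14, 3.14].

### API

Orientations are given as [roll, pitch, yaw] about the fixed x, y, z axes, in that order (R = Rz(yaw) Ry(pitch) Rx(roll)).
In Python, from cell import ctrl gives the robot as it stands.
- The arm moves only by the tool arm_command, never from a script. Its argument "series" is a list of rows, each a list of 7 numbers: the opening, from 0 (shut) to 1 (fully open), then the shift along the world's x, y, z in cm, then the turn, a rotation vector about the world's x, y, z in degrees. In form: [[claw, x, y, z, rx, ry, rz], ...]. A call has 1 to 20 rows; each row shifts and turns the commanded pose from where the row before left it; what a row does not reach is not made up. A row lasts 1/12 s, in which the tool goes at most 41.7 mm and 7.16 degrees, less where a joint would pass 70% of its speed; a pose out of reach is approached as far as the arm can. A call with a gripper value outside its range is refused whole. The fingers move at their own pace and stop on an object; the grip force is fixed at half the most. Time passes only in rows, so rows that do not move let the fingers close. It gives the time, the measured TCP pose, the force and the opening at its end, in the units of the state.
- ctrl.read_state(): the state, without advancing time (a new reading comes with each control period).
- ctrl.get_image(name): name is "scene" or "top"; returns the picture (400x640x3 uint8, blue, green, red); there is no depth.
- ctrl.calibration(name): a dict with "fovy" (degrees; the focal length in pixels is half the picture's height over the tangent of half this angle, whatever the lens; pixels are square), "cx", "cy" (the principal point, pixels), "cam_to_world" (4x4, takes a point from camera to world coordinates). Camera axes: x right, y up, looking along -z (the intrinsics and any distortion apply to the point x, -y, -z); pixel columns grow to the right and rows downward; lengths in mm; the calibration is good to about 2 mm. A picture is of the moment at which its call begins. calibration takes no time and is no camera call.
- ctrl.finish_job(): hands the job in, once; it reports no verdict.
Trained networks look in the newest picture that a camera, given by its name, has taken for a name from the list of things; names that differ only in an ending like _2 or _b are one class to them, and where a whole thing is asked for, a point or a joint stands for the part that bears it (a point fixed in the world has none). Each returns a list of dicts, best first, with "conf" (0 to 1); they miss things now and then, are a little off and sometimes report something else, mostly with a low value. They report only what shows in the picture. A call takes as long as a camera call.
- ctrl.spot_in(label, camera): "centre" ([x, y, z] in mm, in world coordinates, good to about 4 mm: the middle of the surface that is visible of it).
The state is a dict: "clock": time; "qpos": joint angles; "qd": joint speeds; "tau": joint torques, N m; "eef_pos": TCP position; "tool_rot": TCP orientation; "force": force on the tool from outside, world axes, zero at the start; "torque": the same for the moment, N m; "width": finger opening in mm.
Only numpy, scipy, OpenCV 4.12 (cv2) and the standard library are available. Lean on these libraries where they do the work, as an engineer would, in place of code of your own. Each camera call takes 0.05 s, during which the arm holds its last target.

### The job

Cover the filled bank of the white tube rack: with a fingertip, push the half-raised grey cover leaf up and over its hinge and press it down until it lies flat over the purple caps, and only then push the black-knobbed catch inwards as far as it goes, so that it locks over the leaf's edge. Do it with pushes only: do not grip the leaf or the catch, do not slam the leaf or press hard, and leave the standing tubes and everything else on the table where they are. Take the hand clear at the end.

Things in the scene. Friction and masses are not known exactly. Their poses are not given: they have to be found in the camera images.
- rack: White tube rack, fixed to the table, flat top 55 mm high. Origin on the table under the middle of the hinge; x along the hinge towards the end strip with the standing tubes, y across, z up; block from x -75 to +115, y -142 to +112 mm. The bank on the +y side has empty dark wells; the -y bank is filled with sunk tubes whose purple caps stand 2 mm proud.
- hinge (a point): Middle of the hinge axis of the cover leaf, above the rack's origin, 61 mm above the table; the axis runs along the rack's x. Steel hinge ends (14 mm wide, 10 mm high) stand at x = -70 and +70 mm.
- cover (a joint): Angle of the grey leaf, rad: 0 = flat over the empty (+y) bank, pi/2 upright, pi (the stop) = flat over the filled (-y) bank; starts 0.75 to 1.15. Plate 126 mm along the hinge, 5 mm thick, about 110 g, mid-plane through the hinge axis. The hinge is stiff (0.09 N m): the leaf stays wherever it is left; 2 to 4 N on its outer half moves it. Flat, its upper face is 63.5 mm above the table.
- cover_edge (a point): Middle of the leaf's free edge (105 mm from the hinge axis, in mid-thickness). Axes of the leaf: x along the hinge as the rack's x, y from the hinge out to the free edge, z square to the leaf (up at joint value 0).
- catch (a joint): Slide of the steel catch at the middle of the rack's -y border, m: 0 = fully out, 0.020 = at its stop, tongue over the leaf's edge. It slides along the rack's +y, towards the hinge; starts at 0 to 0.004; takes about 1.5 N (friction, stays where left). Its tongue is 28 mm wide along x, upper face 69 mm above the table.
- catch_knob (a point): Centre of the top of the catch's upright black knob, 95 mm above the table, moving with the catch (rack x 0, y -133 mm when fully out). The knob is 26 mm along the rack's x, 12 mm along y, 26 mm high above the tongue; the face to push is its outer one, 6 mm from this point towards the rack's -y. Outside it there is only the rack's bare border.
- tube_left: Loose capped sample tube, 16 mm thick, 104 mm long, standing in a hole of the rack's end strip at rack x 95, y +60 mm, top 119 mm above the table. Origin at its lower end. Leave it.
- tube_right: The same, at rack x 95, y -60 mm. Leave it.
- jar: Small screw-top specimen jar, 52 mm wide, 60 mm high, on the table beyond the end strip. Origin at its underside. Leave it.
- tape_roll: Roll of white tape lying flat, 60 mm across, 22 mm high, near the rack's -x side. Origin at its underside. Leave it.
- swab_cup: Steel cup, 72 mm wide, 85 mm high, on the table at one side. Origin at its underside. Leave it.
- spray_bottle: White bottle, 60 mm wide, 150 mm high, on the table at one side. Origin at its underside. Leave it.
- carton: Small cardboard carton 70 x 110 x 50 mm on the table to the robot's right. Origin at its underside. Leave it.

How it is judged:
By the outcome, as a careful person would: the job done as asked, in the order asked, and still so for the second after the job is handed in, with the robot touching nothing.
It also fails if it takes over 48 s, if anything falls off the work surface, if the arm or the gripper's body presses on something with over 40 N, if the wrist force passes 120 N, or if a joint passes its speed limit or range.

## Working session

There is one attempt and no reset: what is moved stays moved. The work goes in short steps, Python scripts to look and compute and a tool call to move; the robot and the scene stay as the last step left them, time stands still between calls to the robot, and variables do not carry over. Pictures are saved under pics/ and viewed, and the job is handed in when it is done.

Besides the shell and the picture viewer there is one more tool, called after "Call:" in YAML: its name, and indented under it one key for each argument. arm_command: Moves the arm, as the interface text tells. Its arguments: {"type":"object","properties":{"series":{"type":"array"}},"required":["series"]}

```bash
ls; mkdir -p pics; python3 - <<'E'
from cell import ctrl
import cv2
s=ctrl.read_state(); print({k:s[k] for k in('clock','eef_pos','tool_rot','force','width')})
for n in('scene','top'):
    im=ctrl.get_image(n); cv2.imwrite(f'pics/{n}0.png',im)
    c=ctrl.calibration(n); print(n,c)
    for l in('rack','cover','cover_edge','catch_knob','hinge','tube_left','tube_right'):
        r=ctrl.spot_in(l,n); print(l,[(round(d['conf'],2),[round(v) for v in d['centre']]) for d in r[:3]])
E
```

```text
pics
{'clock': 0.0, 'eef_pos': array([215.78969172, 612.48383833, 230.37913223]), 'tool_rot': array([-1.55443004,  1.56890602, -1.89323736]), 'force': array([-0.61460687,  0.70672721,  0.06163046]), 'width': 85.4322487292747}
scene {'fovy': 55.26172877996493, 'cx': 318.9279802677355, 'cy': 194.99451378812623, 'cam_to_world': array([[-7.88040448e-01, -3.11184595e-01,  5.31183961e-01,
         1.09120838e+03],
       [ 6.15297124e-01, -4.26217501e-01,  6.63135047e-01,
         6.87869282e+02],
       [ 2.00424891e-02,  8.49413203e-01,  5.27347616e-01,
         6.47014263e+02],
       [ 0.00000000e+00,  0.00000000e+00,  0.00000000e+00,
         1.00000000e+00]])}
rack [(0.74, [573, -9, 54])]
cover [(0.91, [557, -20, 107])]
cover_edge [(0.85, [558, -19, 110])]
catch_knob []
hinge [(0.63, [570, -9, 59]), (0.61, [556, -20, 107])]
tube_left [(0.59, [644, -36, 88])]
tube_right []
top {'fovy': 50.969186214989385, 'cx': 320.47218575160247, 'cy': 206.88874089843944, 'cam_to_world': array([[ 2.81294957e-02,  9.91388056e-01, -1.27900168e-01,
         3.78362105e+02],
       [-9.99368276e-01,  3.06719577e-02,  1.79521806e-02,
        -2.10411545e+01],
       [ 2.17205260e-02,  1.27314385e-01,  9.91624559e-01,
         1.11900097e+03],
       [ 0.00000000e+00,  0.00000000e+00,  0.00000000e+00,
         1.00000000e+00]])}
rack [(0.74, [540, -76, 52])]
cover [(0.62, [551, -26, 106])]
cover_edge [(0.8, [552, -28, 101])]
catch_knob [(0.51, [486, -167, 66])]
hinge [(0.84, [540, -76, 56]), (0.5, [549, -26, 107])]
tube_left [(0.71, [554, -25, 106]), (0.43, [640, -44, 122])]
tube_right [(0.64, [593, -152, 118])]
```

View pics/scene0.png

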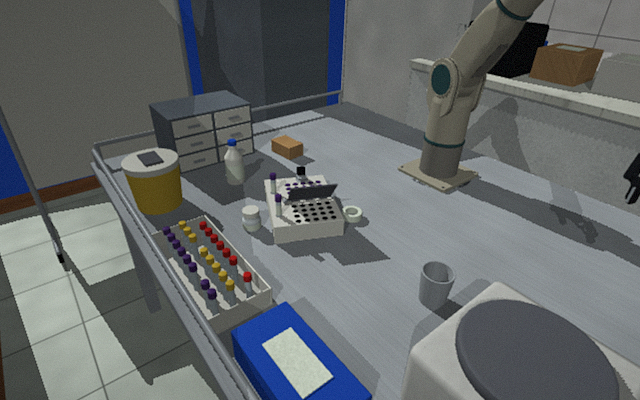

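View pics/top0.png

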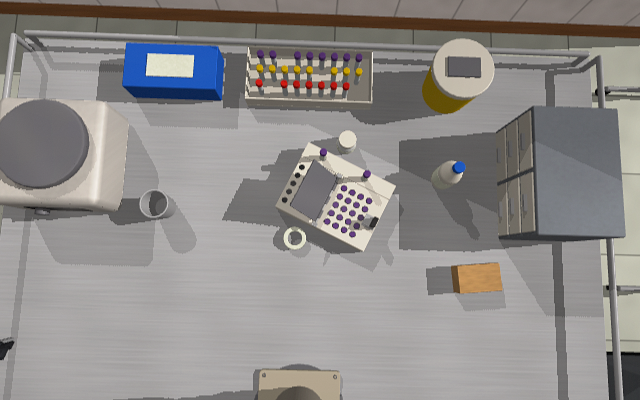

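```bash
python3 - <<'E'
import cv2
a=cv2.imread('pics/top0.png')[125:260,265:405]; cv2.imwrite('pics/topc.png',cv2.resize(a,None,fx=4.4,fy=4.4,interpolation=cv2.INTER_CUBIC))
a=cv2.imread('pics/scene0.png')[150:250,240:370]; cv2.imwrite('pics/scenec.png',cv2.resize(a,None,fx=6,fy=6,interpolation=cv2.INTER_CUBIC))
E
```

```text
(no output)
```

View pics/topc.png

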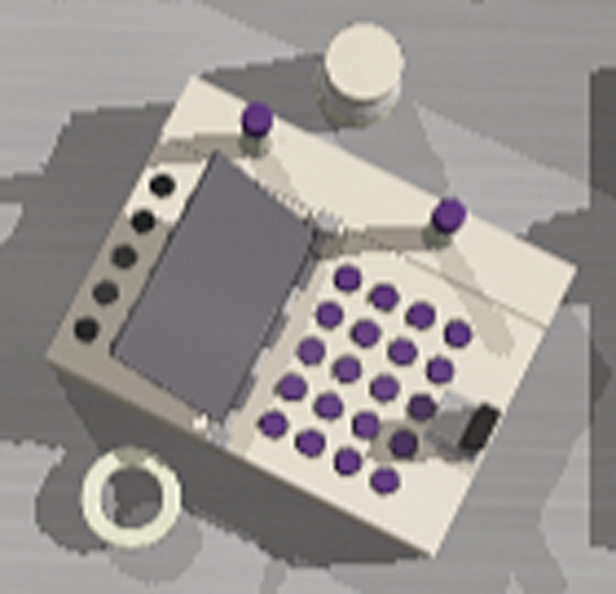

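View pics/scenec.png

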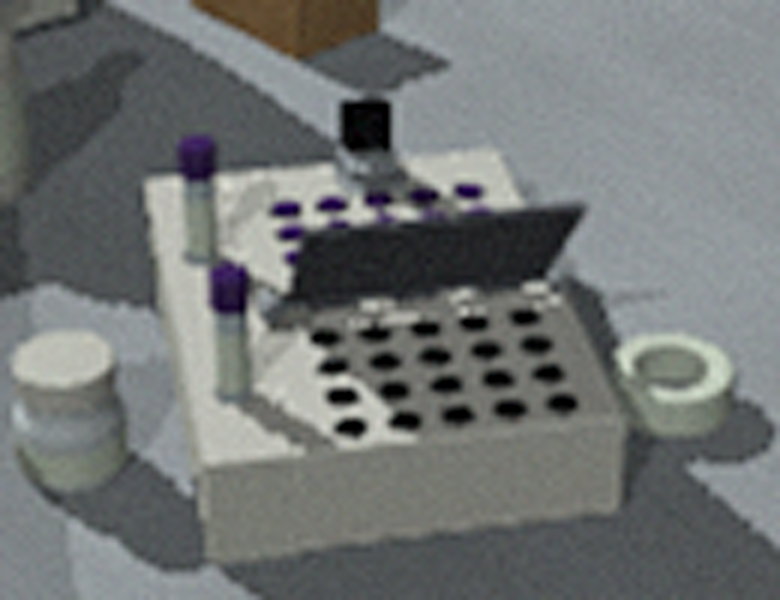

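```bash
cat > h.py <<'E'
import numpy as np
from cell import ctrl
def proj(n,P):
    c=ctrl.calibration(n); f=200/np.tan(np.radians(c['fovy']/2)); M=np.linalg.inv(c['cam_to_world'])
    p=np.asarray(P)@M[:3,:3].T+M[:3,3]; return np.c_[c['cx']+f*p[:,0]/-p[:,2], c['cy']-f*p[:,1]/-p[:,2]]
E
python3 - <<'E'
from h import *
from scipy.optimize import least_squares
def leaf(x,th): return [x,105*np.cos(th),61+105*np.sin(th)]
def pts(p):
    th,k=p[3],p[4]
    L=[[115,112,55],[115,-142,55],[-75,-142,55],[-75,112,55],[95,60,119],[95,-60,119],leaf(63,th),leaf(-63,th),[0,-133+k,95]]
    S=[[115,112,55],[-75,112,55],[-75,-142,55],[115,-142,55],[115,112,0],leaf(-63,th),leaf(63,th),[0,-133+k,95]]
    c,s=np.cos(p[2]),np.sin(p[2]);R=np.array([[c,-s,0],[s,c,0],[0,0,1]])
    t=[p[0],p[1],0]
    return np.array(L)@R.T+t,np.array(S)@R.T+t
tp=np.array([(195,77),(577,268),(435,555),(47,357),(258,117),(450,213),(217,153),(112,352),(484,425)])/4.4+[265,125]-.4
sp=np.array([(200,465),(625,415),(505,150),(145,180),(210,560),(583,207),(305,232),(365,103)])/6+[240,150]-.4
def res(p):
    a,b=pts(p); return np.r_[(proj('top',a)-tp).ravel(),(proj('scene',b)-sp).ravel()]
best=min((least_squares(res,[550,-80,y,.9,0],loss='soft_l1',x_scale=[10,10,.1,.1,5]) for y in(-2,-1,0,1,2)),key=lambda r:r.cost)
print(best.x,best.cost); print(res(best.x).reshape(-1,2).round(1))
p=best.x
for i in range(1): 
    print(pts(p)[0].round(0))
E
```

```text
[ 5.33945822e+02 -5.58658534e+01 -4.43089568e-01  8.47345634e-01
  3.48803761e+00] 3.2670056542319243
[[-0.5 -0.4]
 [ 0.1  0.1]
 [-0.1  0.8]
 [-1.   0.3]
 [ 0.2 -0.3]
 [ 0.4 -0. ]
 [ 0.1 -0.9]
 [-0.5  0.4]
 [-0.3  0.3]
 [ 0.2 -0.4]
 [ 0.3 -0.2]
 [-1.2 -0.8]
 [-0.3 -0.5]
 [-0.5  0.4]
 [ 0.3 -0.3]
 [-0.5  0.1]
 [-0.1 -0.3]]
[[ 686.   -4.   55.]
 [ 577. -233.   55.]
 [ 405. -152.   55.]
 [ 514.   77.   55.]
 [ 645.  -42.  119.]
 [ 594. -151.  119.]
 [ 621.  -20.  140.]
 [ 507.   34.  140.]
 [ 478. -173.   95.]]
```

```bash
cat >> h.py <<'E'
from scipy.spatial.transform import Rotation as Ro
X0,Y0,YAW=533.9,-55.9,-0.443
c,s=np.cos(YAW),np.sin(YAW)
def rk2w(x,y): return np.array([X0+c*x-s*y,Y0+s*x+c*y])
def w2rk(P): d=np.asarray(P[:2])-[X0,Y0]; return np.array([c*d[0]+s*d[1],-s*d[0]+c*d[1],P[2]])
def show():
    st=ctrl.read_state(); R=Ro.from_euler('xyz',st['tool_rot']).as_matrix()
    f=st['force']; print('t',round(st['clock'],2),'w',st['eef_pos'].round(1),'rack',w2rk(st['eef_pos']).round(1),'Frack',round(c*f[0]+s*f[1],1),round(-s*f[0]+c*f[1],1),round(f[2],1),'wid',round(st['width'],1))
    print('toolx',R[:,0].round(3),'jaw yaw deg',np.degrees(np.arctan2(R[1,1],R[0,1])).round(1))
    return st
E
python3 - <<'E'
from h import *
st=show(); print('rack yaw',np.degrees(YAW), 'ey',-s,c,'start',rk2w(0,100),'d',rk2w(0,105)-st['eef_pos'][:2])
E
```

```text
t 0.8 w [216.  613.1 231.3] rack [-574.   468.2  231.3] Frack -0.3 0.2 -0.2 wid 85.4
toolx [-0.  0. -1.] jaw yaw deg 70.6
rack yaw -25.38203032429547 ey 0.4286517992581236 0.9034697753620612 start [576.76517993  34.44697754] d [ 362.91405753 -574.13983329]
```

Call:
arm_command:
  series:
    - [0, 1.8, -2.87, 0, 0, 0, -4.8]
    - [0, 1.8, -2.87, 0, 0, 0, -4.8]
    - [0, 1.8, -2.87, 0, 0, 0, -4.8]
    - [0, 1.8, -2.87, 0, 0, 0, -4.8]
    - [0, 1.8, -2.87, 0, 0, 0, -4.8]
    - [0, 1.8, -2.87, 0, 0, 0, -4.8]
    - [0, 1.8, -2.87, 0, 0, 0, -4.8]
    - [0, 1.8, -2.87, 0, 0, 0, -4.8]
    - [0, 1.8, -2.87, 0, 0, 0, -4.8]
    - [0, 1.8, -2.87, 0, 0, 0, -4.8]
    - [0, 1.8, -2.87, 0, 0, 0, -4.8]
    - [0, 1.8, -2.87, 0, 0, 0, -4.8]
    - [0, 1.8, -2.87, 0, 0, 0, -4.8]
    - [0, 1.8, -2.87, 0, 0, 0, -4.8]
    - [0, 1.8, -2.87, 0, 0, 0, -4.8]
    - [0, 1.8, -2.87, 0, 0, 0, -4.8]
    - [0, 1.8, -2.87, 0, 0, 0, -4.8]
    - [0, 1.8, -2.87, 0, 0, 0, -4.8]
    - [0, 1.8, -2.87, 0, 0, 0, -4.8]
    - [0, 1.8, -2.87, 0, 0, 0, -4.8]

```text
clock: 2.47
eef_pos: [576.8, 37.8, 231.5]
tool_rot: [2.798, 1.57, 0.78]
force: [0.5, 0.5, 0.1]
width: -0.4
```

```bash
python3 - <<'E'
from h import *
st=show(); print(st['qpos'].round(2),rk2w(0,105)-st['eef_pos'][:2])
E
```

```text
t 2.47 w [576.8  37.8 231.5] rack [ -1.4 103.  231.5] Frack 0.2 0.7 0.1 wid -0.4
toolx [ 0.  0. -1.] jaw yaw deg -25.6
[-0.44  0.57  0.51  1.73 -0.34  0.93 -0.23] [2.12872226 1.21139469]
```

Call:
arm_command:
  series:
    - [0, 0, 0, -2.0, 0, 0, 0]
    - [0, 0, 0, -2.0, 0, 0, 0]
    - [0, 0, 0, -2.0, 0, 0, 0]
    - [0, 0, 0, -2.0, 0, 0, 0]
    - [0, 0, 0, -1.6, 0, 0, 0]
    - [0, 0, 0, -1.0, 0, 0, 0]
    - [0, 0, 0, 0, 0, 0, 0]

```text
clock: 3.05
eef_pos: [574.7, 39.2, 123.4]
tool_rot: [-1.085, 1.567, -3.099]
force: [-0.5, 0.4, 0.7]
width: 0.1
```

```bash
python3 - <<'E'
from h import *
import cv2
st=show()
a=ctrl.get_image('top')[125:260,265:405];b=ctrl.get_image('scene')[100:250,220:390]
cv2.imwrite('pics/p1.png',np.hstack([cv2.resize(a,(400,386)),cv2.resize(b,(400,386))]))
E
```

```text
t 3.05 w [574.7  39.2 123.4] rack [ -3.9 103.4 123.4] Frack -0.7 0.1 0.7 wid 0.1
toolx [-0.004 -0.    -1.   ] jaw yaw deg -25.4
```

View pics/p1.png

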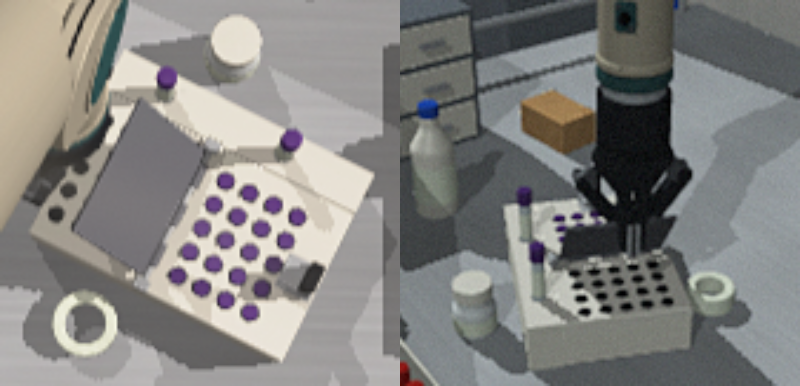

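Call:
arm_command:
  series:
    - [0, -0.17, -0.36, 0, 0, 0, 0]
    - [0, -0.17, -0.36, 0, 0, 0, 0]
    - [0, -0.17, -0.36, 0, 0, 0, 0]
    - [0, -0.17, -0.36, 0, 0, 0, 0]
    - [0, -0.17, -0.36, 0, 0, 0, 0]
    - [0, -0.17, -0.36, 0, 0, 0, 0]
    - [0, -0.17, -0.36, 0, 0, 0, 0]
    - [0, -0.17, -0.36, 0, 0, 0, 0]
    - [0, -0.17, -0.36, 0, 0, 0, 0]
    - [0, -0.17, -0.36, 0, 0, 0, 0]
    - [0, -0.17, -0.36, 0, 0, 0, 0]
    - [0, -0.17, -0.36, 0, 0, 0, 0]

```text
clock: 4.15
eef_pos: [555.2, -4.8, 125.2]
tool_rot: [-0.641, 1.57, -2.655]
force: [0.8, 1.3, 0.6]
width: -0.2
```

```bash
python3 - <<'E'
from h import *
import cv2
st=show()
a=ctrl.get_image('top')[125:260,265:405];b=ctrl.get_image('scene')[100:250,220:390]
cv2.imwrite('pics/p2.png',np.hstack([cv2.resize(a,(400,386)),cv2.resize(b,(400,386))]))
E
```

```text
t 4.15 w [555.2  -4.8 125.2] rack [ -2.7  55.3 125.2] Frack 0.2 1.6 0.6 wid -0.2
toolx [-0.001 -0.    -1.   ] jaw yaw deg -25.4
```

View pics/p2.png

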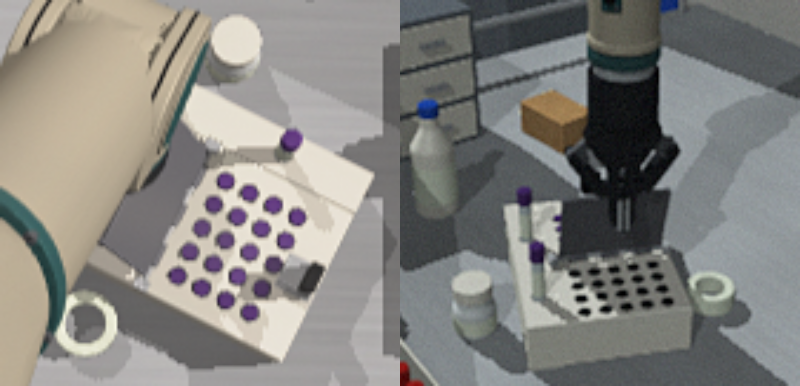

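Call:
arm_command:
  series:
    - [0, -0.17, -0.36, 0, 0, 0, 0]
    - [0, -0.17, -0.36, 0, 0, 0, 0]
    - [0, -0.17, -0.36, 0, 0, 0, 0]
    - [0, -0.17, -0.36, 0, 0, 0, 0]
    - [0, -0.17, -0.36, 0, 0, 0, 0]
    - [0, -0.17, -0.36, 0, 0, 0, 0]
    - [0, -0.17, -0.36, 0, 0, 0, 0]
    - [0, -0.17, -0.36, 0, 0, 0, 0]
    - [0, -0.17, -0.36, 0, 0, 0, 0]
    - [0, -0.17, -0.36, 0, 0, 0, 0]
    - [0, -0.17, -0.36, 0, 0, 0, 0]

```text
clock: 5.17
eef_pos: [537.5, -43.8, 126.9]
tool_rot: [2.465, 1.569, 0.451]
force: [-0.2, 3.6, 11.7]
width: -0.3
```

```bash
python3 - <<'E'
from h import *
import cv2
st=show()
b=ctrl.get_image('scene')[100:250,220:390]
cv2.imwrite('pics/p3.png',cv2.resize(b,(600,530)))
E
```

```text
t 5.17 w [537.5 -43.8 126.9] rack [ -1.9  12.4 126.9] Frack -1.7 3.2 11.7 wid -0.3
toolx [ 0.002  0.001 -1.   ] jaw yaw deg -25.4
```

View pics/p3.png

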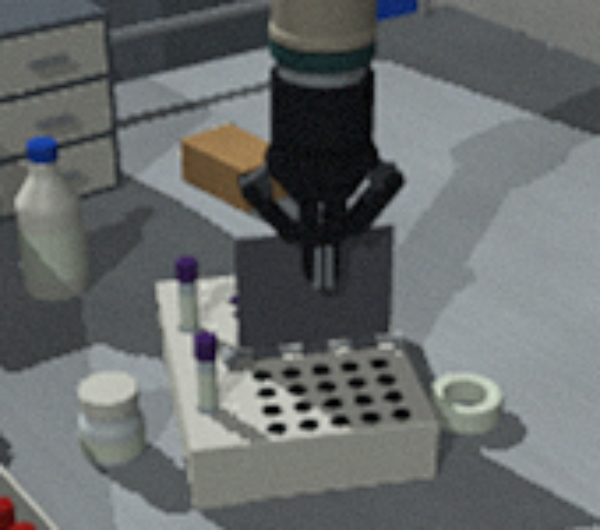

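Call:
arm_command:
  series:
    - [0, 0, 0, 0.7, 0, 0, 0]
    - [0, 0, 0, 0.7, 0, 0, 0]
    - [0, 0, 0, 0.7, 0, 0, 0]
    - [0, 0, 0, 0.2, 0, 0, 0]
    - [0, 0, 0, 0, 0, 0, 0]

```text
clock: 5.63
eef_pos: [537.4, -43.8, 149.1]
tool_rot: [1.862, 1.569, -0.152]
force: [-0.1, 0.3, -0.3]
width: 0.2
```

```bash
python3 - <<'E'
from h import *
import cv2
st=show()
th=np.radians([90,97,105,112,120,127,135,142,150,157,165,170,175,180]);r=88
y=r*np.cos(th)+2.5*np.sin(th)+11; z=61+r*np.sin(th)-2.5*np.cos(th)
P=np.array([[*rk2w(-2,a),b] for a,b in zip(y,z)])
print(np.c_[y,z].round(1)); print((np.diff(P,axis=0)/10).round(2).tolist())
b=ctrl.get_image('scene')[100:250,220:390]
cv2.imwrite('pics/p4.png',cv2.resize(b,(600,530)))
E
```

```text
t 5.63 w [537.4 -43.8 149.1] rack [ -2.   12.4 149.1] Frack -0.2 0.3 -0.3 wid 0.2
toolx [ 0.001 -0.    -1.   ] jaw yaw deg -25.4
[[ 13.5 149. ]
 [  2.8 148.6]
 [ -9.4 146.6]
 [-19.6 143.5]
 [-30.8 138.5]
 [-40.  132.8]
 [-49.5 125. ]
 [-56.8 117.1]
 [-64.  107.2]
 [-69.   97.7]
 [-73.4  86.2]
 [-75.2  78.7]
 [-76.4  71.2]
 [-77.   63.5]]
[[-0.46, -0.97, -0.04], [-0.52, -1.09, -0.2], [-0.44, -0.93, -0.31], [-0.48, -1.01, -0.51], [-0.39, -0.82, -0.57], [-0.41, -0.86, -0.78], [-0.31, -0.66, -0.78], [-0.31, -0.65, -1.0], [-0.22, -0.46, -0.95], [-0.19, -0.39, -1.15], [-0.08, -0.17, -0.74], [-0.05, -0.11, -0.76], [-0.02, -0.05, -0.77]]
```

View pics/p4.png

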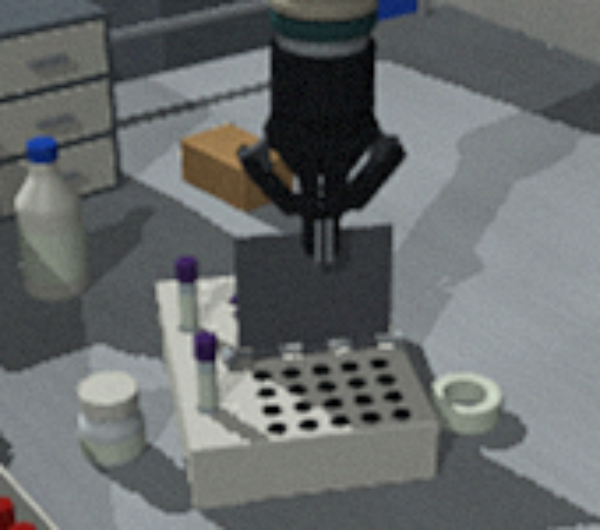

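Call:
arm_command:
  series:
    - [0, -0.23, -0.49, -0.02, 0, 0, 0]
    - [0, -0.23, -0.48, -0.02, 0, 0, 0]
    - [0, -0.26, -0.55, -0.1, 0, 0, 0]
    - [0, -0.26, -0.54, -0.1, 0, 0, 0]
    - [0, -0.22, -0.47, -0.15, 0, 0, 0]
    - [0, -0.22, -0.46, -0.16, 0, 0, 0]
    - [0, -0.24, -0.5, -0.25, 0, 0, 0]
    - [0, -0.24, -0.51, -0.26, 0, 0, 0]
    - [0, -0.2, -0.41, -0.28, 0, 0, 0]
    - [0, -0.19, -0.41, -0.29, 0, 0, 0]
    - [0, -0.21, -0.43, -0.39, 0, 0, 0]
    - [0, -0.2, -0.43, -0.39, 0, 0, 0]

```text
clock: 6.68
eef_pos: [509.8, -101.0, 123.9]
tool_rot: [1.346, 1.571, -0.669]
force: [-0.3, -0.4, -0.3]
width: 0.1
```

```bash
python3 - <<'E'
from h import *
import cv2
st=show()
b=ctrl.get_image('scene')[100:250,220:390]
cv2.imwrite('pics/p5.png',cv2.resize(b,(600,530)))
E
```

```text
t 6.68 w [ 509.8 -101.   123.9] rack [ -2.5 -51.1 123.9] Frack -0.1 -0.5 -0.3 wid 0.1
toolx [ 0. -0. -1.] jaw yaw deg -25.4
```

View pics/p5.png

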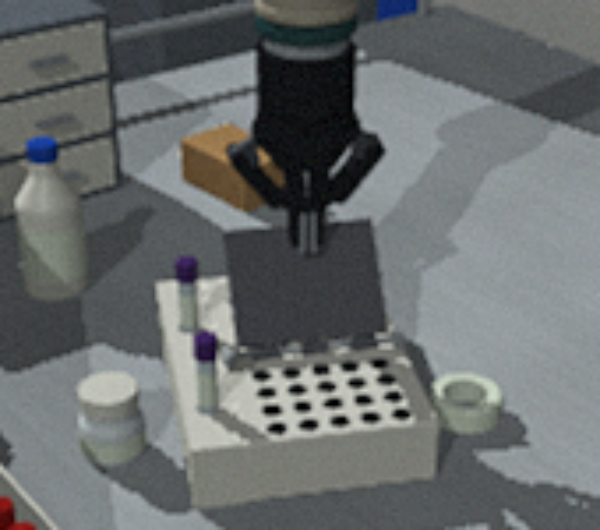

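```bash
python3 - <<'E'
from h import *
for d in (95,105,115,125,135,145):
    t=np.radians(d); P=[[*rk2w(x,105*np.cos(t)),61+105*np.sin(t)] for x in(63,-63)]
    q=proj('scene',P); print(d,((q-[220,100])/.2833).round(0).tolist())
E
```

```text
95 [[230.0, 231.0], [389.0, 218.0]]
105 [[227.0, 224.0], [383.0, 212.0]]
115 [[224.0, 222.0], [378.0, 209.0]]
125 [[222.0, 223.0], [373.0, 211.0]]
135 [[220.0, 228.0], [369.0, 216.0]]
145 [[218.0, 237.0], [365.0, 224.0]]
```

Call:
arm_command:
  series:
    - [0, -0.15, -0.33, -0.36, 0, 0, 0]
    - [0, -0.15, -0.33, -0.36, 0, 0, 0]
    - [0, -0.15, -0.32, -0.5, 0, 0, 0]
    - [0, -0.15, -0.32, -0.5, 0, 0, 0]
    - [0, -0.11, -0.23, -0.48, 0, 0, 0]
    - [0, -0.11, -0.23, -0.48, 0, 0, 0]
    - [0, -0.08, -0.17, -0.57, 0, 0, 0]
    - [0, -0.08, -0.17, -0.57, 0, 0, 0]
    - [0, -0.03, -0.06, -0.38, 0, 0, 0]
    - [0, -0.03, -0.06, -0.38, 0, 0, 0]
    - [0, -0.02, -0.04, -0.38, 0, 0, 0]
    - [0, -0.02, -0.04, -0.3, 0, 0, 0]
    - [0, 0, 0, 0, 0, 0, 0]

```text
clock: 7.82
eef_pos: [498.8, -123.4, 71.0]
tool_rot: [-1.493, 1.57, 2.775]
force: [-0.5, -0.1, -0.9]
width: 0.1
```

```bash
python3 - <<'E'
from h import *
import cv2
st=show()
a=ctrl.get_image('top')[125:260,265:405]
b=ctrl.get_image('scene')[100:250,220:390]
cv2.imwrite('pics/p6.png',np.hstack([cv2.resize(a,(400,386)),cv2.resize(b,(400,386))]))
E
```

```text
t 7.82 w [ 498.8 -123.4   71. ] rack [ -2.8 -76.   71. ] Frack -0.4 -0.3 -0.9 wid 0.1
toolx [-0.001  0.    -1.   ] jaw yaw deg -25.4
```

View pics/p6.png

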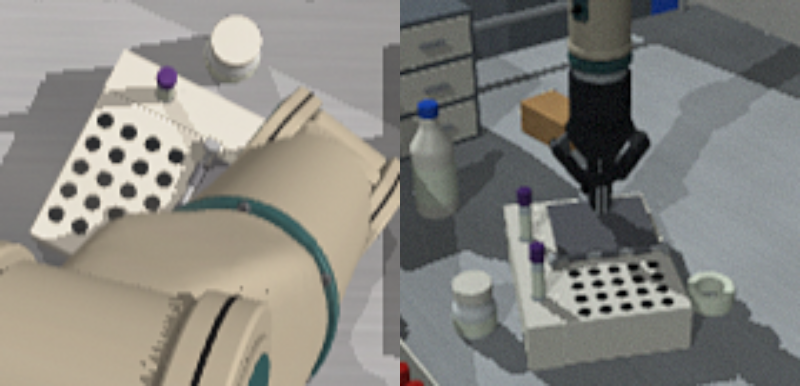

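Call:
arm_command:
  series:
    - [0, 0, 0, -0.2, 0, 0, 0]
    - [0, 0, 0, -0.2, 0, 0, 0]
    - [0, 0, 0, -0.15, 0, 0, 0]
    - [0, 0, 0, -0.1, 0, 0, 0]
    - [0, 0, 0, -0.1, 0, 0, 0]
    - [0, 0, 0, 0, 0, 0, 0]

```text
clock: 8.42
eef_pos: [499.0, -123.5, 63.9]
tool_rot: [-1.685, 1.571, 2.584]
force: [-0.3, 0.2, -0.5]
width: -0.0
```

```bash
python3 - <<'E'
from h import *
st=show()
E
```

```text
t 8.42 w [ 499.  -123.5   63.9] rack [ -2.5 -76.   63.9] Frack -0.4 0.1 -0.5 wid -0.0
toolx [-0.  0. -1.] jaw yaw deg -25.4
```

Small further steps, watching the force.

Call:
arm_command:
  series:
    - [0, 0, 0, -0.05, 0, 0, 0]
    - [0, 0, 0, -0.05, 0, 0, 0]
    - [0, 0, 0, 0, 0, 0, 0]
    - [0, 0, 0, 0, 0, 0, 0]

```text
clock: 8.75
eef_pos: [499.1, -123.4, 63.5]
tool_rot: [-3.114, 1.57, 1.155]
force: [-0.0, 1.6, 4.6]
width: -0.0
```

```bash
python3 - <<'E'
from h import *
st=show()
E
```

```text
t 8.75 w [ 499.1 -123.4   63.5] rack [ -2.5 -76.   63.5] Frack -0.7 1.4 4.6 wid -0.0
toolx [ 0.  0. -1.] jaw yaw deg -25.4
```

Call:
arm_command:
  series:
    - [0, 0, 0, 0.5, 0, 0, 0]
    - [0, 0, 0, 1.2, 0, 0, 0]
    - [0, 0, 0, 1.5, 0, 0, 0]
    - [0, 0, 0, 1.5, 0, 0, 0]
    - [0, 0, 0, 1.3, 0, 0, 0]
    - [0, -0.43, -0.98, 0, 0, 0, 0]
    - [0, -0.43, -0.98, 0, 0, 0, 0]
    - [0, -0.43, -0.98, 0, 0, 0, 0]
    - [0, -0.43, -0.98, 0, 0, 0, 0]
    - [0, -0.43, -0.98, 0, 0, 0, 0]
    - [0, -0.43, -0.98, 0, 0, 0, 0]
    - [0, -0.43, -0.98, 0, 0, 0, 0]
    - [0, -0.43, -0.98, 0, 0, 0, 0]
    - [0, 0, 0, 0, 0, 0, 0]

```text
clock: 9.92
eef_pos: [463.3, -204.9, 123.2]
tool_rot: [0.173, 1.569, -1.846]
force: [-0.3, -0.1, -0.4]
width: 0.1
```

```bash
python3 - <<'E'
from h import *
import cv2
st=show()
a=ctrl.get_image('top')[125:260,265:405]
b=ctrl.get_image('scene')[130:250,230:380]
cv2.imwrite('pics/p7.png',np.hstack([cv2.resize(a,(300,300)),cv2.resize(b,(500,400))[:300]]) if 0 else cv2.resize(b,(750,600)))
cv2.imwrite('pics/p7t.png',cv2.resize(a,(560,540)))
E
```

```text
t 9.92 w [ 463.3 -204.9  123.2] rack [ 1.000e-01 -1.649e+02  1.232e+02] Frack -0.2 -0.2 -0.4 wid 0.1
toolx [-0.    -0.001 -1.   ] jaw yaw deg -25.6
```

View pics/p7.png

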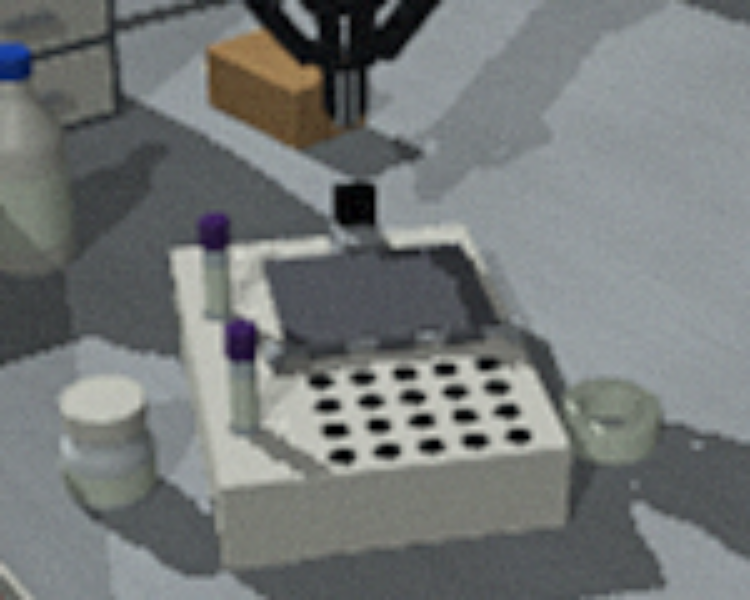

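View pics/p7t.png

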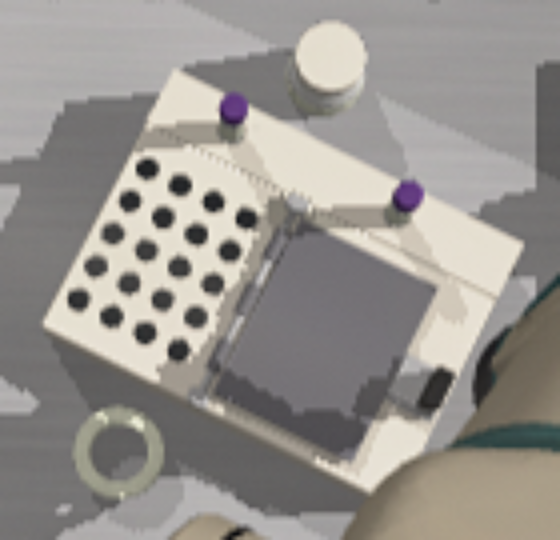

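```bash
python3 - <<'E'
from h import *
for d in (173,177,180):
    t=np.radians(d); P=[[*rk2w(x,105*np.cos(t)+2.5*np.sin(t)),61+105*np.sin(t)-2.5*np.cos(t)] for x in(63,-63)]
    print(d,((proj('scene',P)-[230,130])*5).round(0).tolist(),((proj('top',P)-[265,125])*4).round(0).tolist())
st=ctrl.read_state()
for yy in (-165,-136,-128): print(yy,rk2w(0,yy)-st['eef_pos'][:2])
E
```

```text
173 [[257.0, 237.0], [459.0, 219.0]] [[440.0, 282.0], [352.0, 460.0]]
177 [[258.0, 247.0], [458.0, 229.0]] [[440.0, 284.0], [352.0, 461.0]]
180 [[258.0, 255.0], [458.0, 236.0]] [[439.0, 286.0], [351.0, 462.0]]
-165 [-1.33007616 -2.67162486]
-136 [11.10082602 23.52899863]
-128 [14.53004042 30.75675683]
```

Call:
arm_command:
  series:
    - [0, 0, 0, -1.2, 0, 0, 0]
    - [0, 0, 0, -1.3, 0, 0, 0]
    - [0, 0, 0, -1.2, 0, 0, 0]
    - [0, 0, 0, -0.6, 0, 0, 0]
    - [0, 0, 0, 0, 0, 0, 0]
    - [0, 0.21, 0.45, 0, 0, 0, 0]
    - [0, 0.21, 0.45, 0, 0, 0, 0]
    - [0, 0.13, 0.27, 0, 0, 0, 0]
    - [0, 0.13, 0.27, 0, 0, 0, 0]
    - [0, 0.13, 0.27, 0, 0, 0, 0]
    - [0, 0, 0, 0, 0, 0, 0]

```text
clock: 10.93
eef_pos: [473.4, -184.3, 80.4]
tool_rot: [1.875, 1.57, -0.139]
force: [-0.8, 0.1, -0.2]
width: 0.5
```

```bash
python3 - <<'E'
from h import *
import cv2
st=show()
b=ctrl.get_image('scene')[130:250,230:380]
cv2.imwrite('pics/p8.png',cv2.resize(b,(600,480)))
E
```

```text
t 10.93 w [ 473.4 -184.3   80.4] rack [   0.4 -142.    80.4] Frack -0.7 -0.2 -0.2 wid 0.5
toolx [ 0.001 -0.    -1.   ] jaw yaw deg -25.4
```

View pics/p8.png

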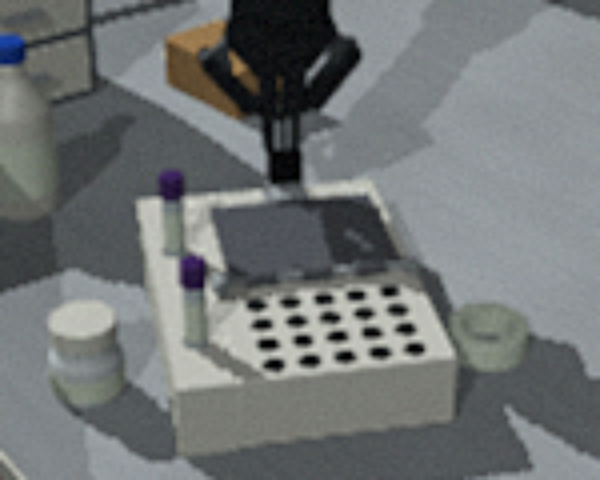

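Call:
arm_command:
  series:
    - [0, 0.11, 0.23, 0, 0, 0, 0]
    - [0, 0.11, 0.23, 0, 0, 0, 0]
    - [0, 0.11, 0.23, 0, 0, 0, 0]
    - [0, 0.09, 0.18, 0, 0, 0, 0]
    - [0, 0, 0, 0, 0, 0, 0]

```text
clock: 11.4
eef_pos: [477.3, -175.6, 80.1]
tool_rot: [-3.091, 1.57, 1.179]
force: [-0.2, -0.1, -0.6]
width: 0.2
```

```bash
python3 - <<'E'
from h import *
show()
E
```

```text
t 11.4 w [ 477.3 -175.6   80.1] rack [ 1.000e-01 -1.324e+02  8.010e+01] Frack -0.1 -0.2 -0.6 wid 0.2
toolx [ 0.  0. -1.] jaw yaw deg -25.4
```

Call:
arm_command:
  series:
    - [0, 0.05, 0.1, 0, 0, 0, 0]
    - [0, 0.05, 0.1, 0, 0, 0, 0]
    - [0, 0.05, 0.1, 0, 0, 0, 0]
    - [0, 0, 0, 0, 0, 0, 0]

```text
clock: 11.73
eef_pos: [478.3, -173.2, 80.1]
tool_rot: [-0.563, 1.57, -2.578]
force: [-0.3, -1.7, 0.3]
width: -0.1
```

```bash
python3 - <<'E'
from h import *
import cv2
show()
b=ctrl.get_image('scene')[130:250,230:380]
cv2.imwrite('pics/p9.png',cv2.resize(b,(600,480)))
E
```

```text
t 11.73 w [ 478.3 -173.2   80.1] rack [ 1.000e-01 -1.298e+02  8.010e+01] Frack 0.4 -1.6 0.3 wid -0.1
toolx [-0. -0. -1.] jaw yaw deg -25.4
```

View pics/p9.png

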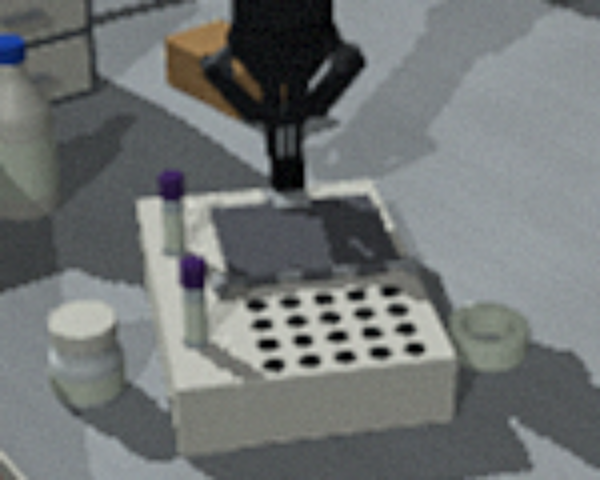

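Call:
arm_command:
  series:
    - [0, 0.05, 0.1, 0, 0, 0, 0]
    - [0, 0.05, 0.1, 0, 0, 0, 0]
    - [0, 0, 0, 0, 0, 0, 0]

```text
clock: 12.03
eef_pos: [478.4, -173.1, 80.1]
tool_rot: [0.029, 1.568, -1.987]
force: [-3.5, -6.0, 1.7]
width: -0.1
```

```bash
python3 - <<'E'
from h import *
show()
E
```

```text
t 12.03 w [ 478.4 -173.1   80.1] rack [ 1.000e-01 -1.297e+02  8.010e+01] Frack -0.6 -6.9 1.7 wid -0.1
toolx [-0.001 -0.002 -1.   ] jaw yaw deg -25.5
```

Call:
arm_command:
  series:
    - [0, -0.13, -0.27, 0, 0, 0, 0]
    - [0, -0.34, -0.72, 0, 0, 0, 0]
    - [0, -0.51, -1.08, 0, 0, 0, 0]
    - [0, -0.51, -1.08, 0, 0, 0, 0]
    - [0, -0.3, -0.6, 1, 0, 0, 0]
    - [0, 0, 0, 2.5, 0, 0, 0]
    - [0, 0, 0, 3, 0, 0, 0]
    - [0, 0, 0, 3, 0, 0, 0]
    - [0, 0, 0, 3, 0, 0, 0]
    - [0, -0.5, -2.5, 2, 0, 0, 0]
    - [0, -0.5, -2.5, 1, 0, 0, 0]
    - [0, -0.5, -2.5, 0, 0, 0, 0]
    - [0, 0, 0, 0, 0, 0, 0]
    - [0, 0, 0, 0, 0, 0, 0]

```text
clock: 13.2
eef_pos: [446.0, -284.8, 236.0]
tool_rot: [1.781, 1.57, -0.236]
force: [0.2, 1.3, -0.5]
width: -0.1
```

```bash
python3 - <<'E'
from h import *
import cv2
show()
A=ctrl.get_image('top');B=ctrl.get_image('scene')
a=A[125:260,265:405]; b=B[130:250,230:380]
cv2.imwrite('pics/p10.png',cv2.resize(b,(750,600),interpolation=cv2.INTER_CUBIC));cv2.imwrite('pics/p10t.png',cv2.resize(a,(560,540),interpolation=cv2.INTER_CUBIC))
for k in(16,18,20): 
    P=[[*rk2w(0,-133+k),95]]; print(k,((proj('scene',P)-[230,130])*5).round(0),((proj('top',P)-[265,125])*4).round(0))
E
```

```text
t 13.2 w [ 446.  -284.8  236. ] rack [  18.8 -244.5  236. ] Frack -0.4 1.3 -0.5 wid -0.1
toolx [ 0.001 -0.    -1.   ] jaw yaw deg -25.6
16 [[355. 192.]] [[419. 377.]]
18 [[356. 193.]] [[416. 375.]]
20 [[356. 195.]] [[413. 374.]]
```

View pics/p10.png

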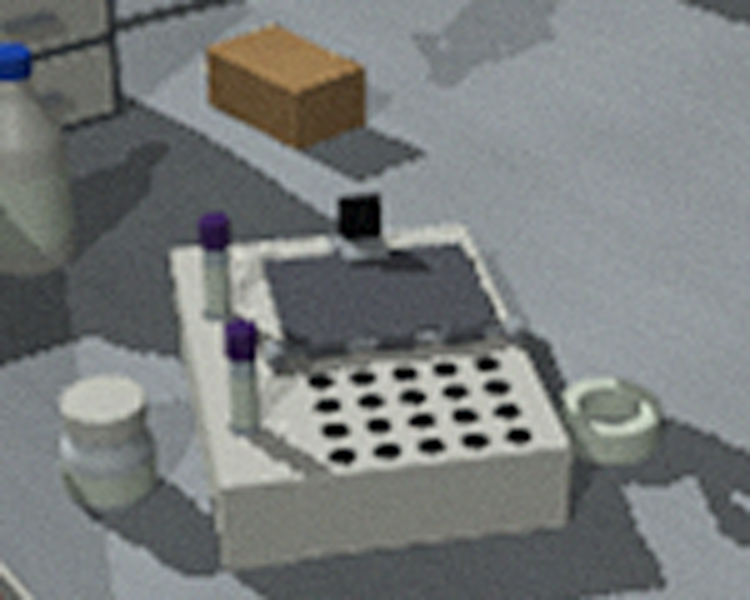

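View pics/p10t.png

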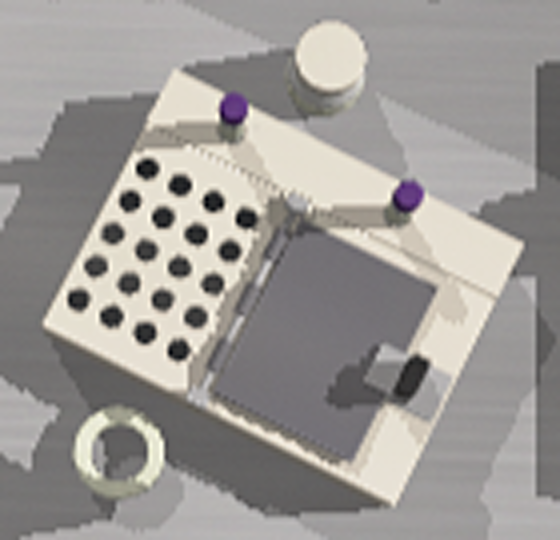

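```bash
python3 - <<'E'
from h import *
print(ctrl.finish_job())
E
```

```text
the job is handed in; nothing more can be done
None
```

The leaf lies flat over the purple caps and the catch is pushed in over its edge. I used only pushes with the shut fingertips and handed the job in at about 13 s of the 48 s allowed.

- **Leaf:** I stopped pressing at a tip height of 63.5 mm with 4.6 N, which matches the given height of the flat leaf. The camera views also fit an angle of about 180°.
- **Catch:** I pushed it in only after the leaf was down. It stopped at about 20 mm of travel, with the force rising to about 7 N. In the last top picture the knob is within about 1 pixel of its expected place, with the tongue over the leaf's edge.
- **Surroundings:** In the last pictures the standing tubes, jar, tape roll and carton appear where they were. I did not check the swab cup separately, but the arm passed well above it. The hand is clear, about 235 mm above the table.
- **One deviation:** Near upright, the leaf's edge caught briefly under the finger linkage, with about 12 N upward on the tool. I raised the hand 23 mm, the force went away, and the rest of the push stayed light.

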